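Fit the T-handle on the clamp spindle and lock it

ROBOT

A 6-joint arm with a two-finger parallel gripper is mounted at the origin on the work surface. World frame = base frame: x ahead of the robot, y to its left, z up, the work surface at z = 0. Lengths are in m, angles in rad, forces in N, time in s.
With the tool pointing down it reaches from about 0.35 to 0.775 m from the base axis. Payload 7.3 kg.
Tool frame: the origin (TCP) lies at the very end of the fingers, on their centre line; the grasp point (between the pads) lies 19 mm behind it (robot.tcp_to_grasp is the distance from the TCP to the grasp point, in m); z points along the fingers, y is the direction in which the jaws open and shut (so a half turn about z gives the same grasp; the last joint's range is limited). The gripper opens to 92 mm and grips with 3 to 60 N. Pads are 19 mm wide; open, the fingers measure 130 mm over their backs; the gripper's body (75 mm by 190 mm) begins 47 mm behind the grasp point.
Start: joints at [0.979, 0.342, 1.524, -0, 1.275, -0.146], TCP at [0.226, 0.474, 0.192] pointing down, gripper open.
Joint ranges: [-2.53, 2.53], [-0.77, 2.02], [0.04, 2.7], [-1, 4.14], [0.28, 2.66], [-3.11, 3.11]. Speed limits (rad/s): [2.57, 2.57, 3.14, 3.14, 3.14, 3.14].

INTERFACE

Orientations are given as [roll, pitch, yaw] about the fixed x, y, z axes, in that order (R = Rz(yaw) Ry(pitch) Rx(roll)).
In Python, from cell import robot gives the robot as it stands.
- The arm moves only by the tool arm_command, never from a script. Its argument "motion" is a list that holds one entry, the list of rows, each a list of 7 numbers: the turn, a rotation vector about the tool's x, y, z in units of 90 degrees (1.0 is 90 degrees), then the shift along the tool's x, y, z in units of 30 cm (1.0 is 30 cm), then the opening, from -1 (shut) to 1 (fully open). In form: [[[wx, wy, wz, tx, ty, tz, grip], ...]]. A call has 1 to 8 rows; each row is the pose to reach, as a shift and turn from the pose commanded when the call began, along the tool's axes at that moment; what a row does not reach only later rows make up. A row lasts 1/10 s, in which the tool goes at most 50 mm and 8.59 degrees, less where a joint would pass 70% of its speed; a pose out of reach is approached as far as the arm can. A call with a number of a shift or a turn outside -1 to 1 is refused whole. A call with a gripper value outside its range is refused whole. The fingers move at their own pace and stop on an object; "grip_force" is the grip in N (left out, the last holds). Time passes only in rows, so rows that repeat a pose let the fingers close. It gives the time, the measured TCP pose, the force and the opening at its end, in the units of the state.
- robot.observe(): the state, without advancing time (a new reading comes with each control period).
- robot.read_camera(name): name is "side" or "top" or "wrist"; returns a dict with "image" (400x640x3 uint8, red, green, blue), "z_map" (400x640 float32, m along the optical axis (not along the pixel's ray), 0 where there is no reading), "fov_y" (degrees; the focal length in pixels is half the picture's height over the tangent of half this angle, whatever the lens; pixels are square), "cx", "cy" (the principal point, pixels), "cam_to_world" (4x4, takes a point from camera to world coordinates). Camera axes: x right, y down, z forward; pixel columns grow to the right and rows downward; lengths in m; the calibration is good to about 2 mm. A picture is of the moment at which its call begins.
- robot.hand_in(): hands the job in, once; it reports no verdict.
The state is a dict: "time": time; "qpos": joint angles; "qvel": joint speeds; "joint_efforts": joint torques, N m; "tool_pos": TCP position; "tool_rot": TCP orientation; "contact_force": force on the tool from outside, world axes, zero at the start; "torque": the same for the moment, N m; "opening": finger opening in m.
Only numpy, scipy, OpenCV 4.12 (cv2) and the standard library are available. Lean on these libraries where they do the work, as an engineer would, in place of code of your own. Each camera call takes 0.05 s, during which the arm holds its last target.

TASK

Pick up the T-handle and fit it on the square spindle of the clamping fixture: the spindle's angle is not known, so press lightly and turn slowly until the handle drops fully home on its seat. Then turn the handle, still home, until its bar lies in line with the long sides of the fixture's base plate, and let go. Be gentle: never force the handle down on the spindle, and leave the other things on the bench alone.

Things in the scene. Friction and masses are not known exactly. Their poses are not given: they have to be found in the camera images.
- handle_bar (a point): Centre of the cross bar of the loose aluminium T-handle, which stands upright on the bench, hub down. Bar 90 mm long (point x), 16 mm wide (point y), 20 mm tall; point z up. This point lies on the hub's axis, 56 mm above the hub's underside, 10 mm below the top. Below the bar: a web 38 mm long, 16 mm thick, 18 mm tall, then the square hub, 38 mm wide, 30 mm tall.
- seat (a point): Centre of the seat: flat round steel face, 54 mm across, 64 mm above the bench, on the bearing block of the aluminium clamping fixture. Site z is up along the spindle's axis; point x runs along the base plate's long sides. With the handle home, the hub's underside rests on the seat and the handle's bar centre is 56 mm above it.
- handle: The same T-handle, 0.18 to 0.35 kg; origin at the centre of the hub's underside, x along the bar, z up. An 18.4 mm square socket, sides parallel to the bar, goes up through the hub from below, 30 mm deep (to the web). It slips over the spindle within about 6 degrees of any of four angles.
- fixture: The fixture, fixed to the bench; plate 240 x 130 x 14 mm, origin at the centre of its underside. A 90 mm high post stands 105 mm from the axis at each end. The spindle is a 16 mm square bar with a 7 mm tall round, tapered nose (15 mm across) on top; square's top 15 to 22 mm above the seat. Its height and angle vary and are not measured. It turns a full turn either way, stiffly (0.25 N m).
- round_knob: Bystander: round aluminium knob, 48 mm across, 36 mm tall; origin at the centre of its underside.
- rest_block: Bystander: small aluminium block with a white pad, 50 x 30 x 50 mm; origin at the centre of its underside.
- wrench: Bystander: flat steel wrench, 160 mm long, lying on the bench, along its x.
Not all that is in view belongs to the job. What is shaped like the handle but green or purple is not meant.

How it is judged:
By the outcome, as a careful person would: the job done as asked, in the order asked, and still so for the second after the job is handed in, with the robot touching nothing.
It also fails if it takes over 64 s, if anything falls off the work surface, if the arm or the gripper's body presses on something with over 40 N, if the wrist force passes 120 N, or if a joint passes its speed limit or range.

## Working session

There is one attempt and no reset: what is moved stays moved. The work goes in short steps, Python scripts to look and compute and a tool call to move; the robot and the scene stay as the last step left them, time stands still between calls to the robot, and variables do not carry over. Pictures are saved under pics/ and viewed, and the job is handed in when it is done.

Besides the shell and the picture viewer there is one more tool, called by a JSON object that holds its "op" and its "data". arm_command: Moves the arm, as the interface text tells. Its arguments: {"type":"object","properties":{"motion":{"type":"array"},"grip_force":{"type":"number"}},"required":["motion"]}

```bash
ls; mkdir -p pics; cat > h.py <<'E'
import numpy as np,cv2
from cell import robot
def snap(n,tag):
    d=robot.read_camera(n); np.savez(f'pics/{tag}.npz',**{k:np.array(v) for k,v in d.items()})
    cv2.imwrite(f'pics/{tag}.png',cv2.cvtColor(d['image'],cv2.COLOR_RGB2BGR)); return d
def load(tag): return dict(np.load(f'pics/{tag}.npz'))
def f(d): return 200/np.tan(np.radians(float(d['fov_y']))/2)
def ray(d,u,v):
    k=f(d); T=d['cam_to_world']; r=T[:3,:3]@np.array([(u-d['cx'])/k,(v-d['cy'])/k,1.]); return T[:3,3],r
def plane(d,u,v,z):
    o,r=ray(d,u,v); return o+r*(z-o[2])/r[2]
def dep(d,u,v):
    o,r=ray(d,u,v); return o+r*d['z_map'][int(v),int(u)]
def cloud(d):
    k=f(d);v,u=np.mgrid[0:400,0:640]; z=d['z_map']
    p=np.stack([(u-d['cx'])/k*z,(v-d['cy'])/k*z,z],-1); T=d['cam_to_world']
    return p@T[:3,:3].T+T[:3,3]
E
python3 - <<'E'
from h import *
print(robot.observe())
for n in ['side','top','wrist']:
    d=snap(n,n+'0'); print(n,d['cam_to_world'].round(3).tolist(),d['fov_y'],d['cx'],d['cy'])
E
```

```text
pics
{'time': 0.0, 'qpos': array([ 9.79013536e-01,  3.42725214e-01,  1.52502817e+00,  1.61064267e-05,
        1.27540065e+00, -1.45981137e-01]), 'qvel': array([ 1.52685489e-03, -1.11346265e-03, -6.13233335e-04,  5.25819529e-04,
        5.78214028e-05, -1.03744587e-03]), 'joint_efforts': array([-5.41553181e-04, -4.31243491e+01, -2.44224930e+01,  7.16901803e-02,
        5.59424073e-02, -1.41549922e-04]), 'tool_pos': array([0.22607325, 0.47331428, 0.19123982]), 'tool_rot': array([-3.14005012e+00, -2.42361158e-04,  2.69578611e+00]), 'contact_force': array([-0.41911286,  0.64268401,  0.22269864]), 'torque': array([ 0.03287756,  0.05531248, -0.03601422]), 'opening': 0.09174785699952484}
side [[0.996, -0.069, 0.058, 0.479], [-0.09, -0.753, 0.652, -0.764], [-0.001, -0.654, -0.756, 0.896], [0.0, 0.0, 0.0, 1.0]] 45.856053056909616 318.9282694214938 203.8963569352632
top [[-0.026, -0.998, 0.055, 0.463], [-1.0, 0.026, 0.001, -0.039], [-0.003, -0.055, -0.998, 1.204], [0.0, 0.0, 0.0, 1.0]] 46.744113492953716 325.45499648313205 196.90385912444216
wrist [[0.431, 0.858, 0.279, 0.151], [0.903, -0.409, -0.135, 0.51], [-0.001, 0.31, -0.951, 0.383], [0.0, 0.0, 0.0, 1.0]] 59.428134438226216 323.193180412358 196.67085867633205
```

View pics/side0.png

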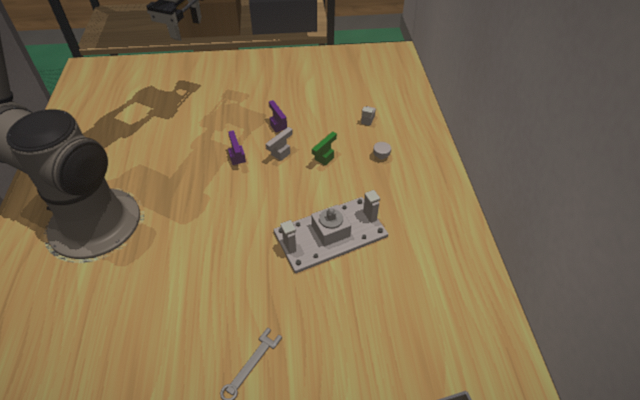

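View pics/top0.png

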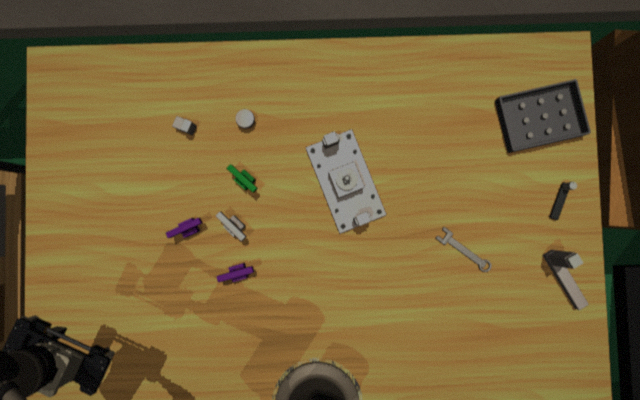

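View pics/wrist0.png

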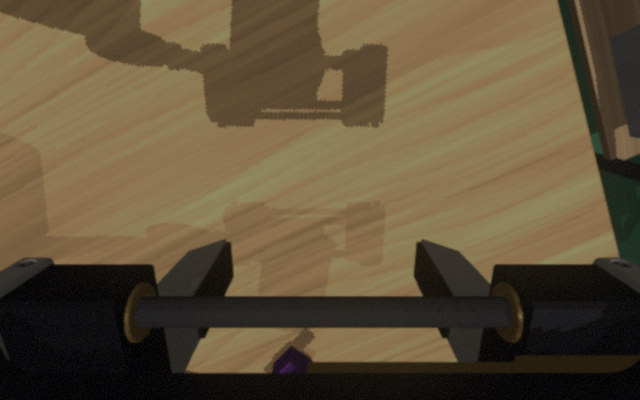

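The silver T-handle is at side (280,143) and top (231,226). These could be mistaken for it: purple side (236,148)/top (235,273), purple side (278,117)/top (185,229), and green side (324,148)/top (242,179). I choose the silver one. The fixture is at top (346,181). Next I'll take close crops and measure.

```bash
python3 - <<'E'
from h import *
t=load('top0');s=load('side0')
a=cv2.resize(t['image'][195:260,180:290],None,fx=7,fy=7,interpolation=2)[:, :400]
a=cv2.resize(t['image'][200:250,200:265],None,fx=6,fy=6,interpolation=2)
b=cv2.resize(s['image'][120:170,250:315],None,fx=6,fy=6,interpolation=2)
cv2.imwrite('pics/crop1.png',np.hstack([a,b])[:,:,::-1])
for n,d,box in [('top',t,(205,190,265,245)),('side',s,(262,122,298,162))]:
    P=cloud(d); x0,y0,x1,y1=box
    hsv=cv2.cvtColor(d['image'],cv2.COLOR_RGB2HSV)
    m=np.zeros((400,640),bool); m[y0:y1,x0:x1]=1
    m&=(hsv[...,1]<60)&(P[...,2]>0.02)
    Q=P[m]; print(n,m.sum(),'zpct',np.percentile(Q[:,2],[1,50,90,99]).round(4))
    m2=m&(P[...,2]>0.058); vu=np.argwhere(m2)
    r=cv2.minAreaRect(P[m2][:,:2].astype(np.float32)*1000); print('cloud top rect mm',r, P[m2].mean(0).round(4))
    # rays onto z=.066
    W=np.array([plane(d,u,v,.066)[:2] for v,u in vu],np.float32)*1000
    print('ray rect',cv2.minAreaRect(W), W.mean(0))
for n,d,box in [('top',t,(300,120,395,240)),('side',s,(265,185,395,275))]:
    P=cloud(d); x0,y0,x1,y1=box
    hsv=cv2.cvtColor(d['image'],cv2.COLOR_RGB2HSV)
    m=np.zeros((400,640),bool); m[y0:y1,x0:x1]=1; m&=(hsv[...,1]<60)
    for lo,hi in [(.010,.020),(.058,.069),(.07,.084),(.084,.1)]:
        q=m&(P[...,2]>lo)&(P[...,2]<hi)
        if q.sum()>3:
            Q=P[q]; print(n,lo,hi,q.sum(),np.median(Q[:,2]).round(4),Q[:,:2].mean(0).round(4),cv2.minAreaRect(Q[:,:2].astype(np.float32)*1000))
    i=m&(P[...,2]>.07); print(P[i][:,2].max())
E
```

```text
top 348 zpct [0.0242 0.0639 0.0678 0.0704]
cloud top rect mm ((447.80743408203125, 99.49661254882812), (272.158447265625, 63.38235855102539), 82.94515991210938) [0.4604 0.1948 0.0752]
ray rect ((461.6609191894531, 196.52569580078125), (87.56880187988281, 18.06305503845215), 45.84816360473633) [460.41116 196.73584]
side 385 zpct [0.0211 0.0552 0.0664 0.0686]
cloud top rect mm ((451.447509765625, -264.4621887207031), (997.6156005859375, 67.83687591552734), 89.2763671875) [0.4573 0.192  0.069 ]
ray rect ((451.18011474609375, 177.81704711914062), (125.26105499267578, 49.977012634277344), 71.77938079833984) [457.1812  194.99544]
top 0.01 0.02 3264 0.0144 [ 0.5681 -0.0895] ((569.17333984375, -90.38883972167969), (238.8479766845703, 129.23329162597656), 20.247085571289062)
top 0.058 0.069 541 0.0624 [ 0.5694 -0.09  ] ((568.2412109375, -90.90955352783203), (212.88259887695312, 69.30109405517578), 19.78547477722168)
top 0.07 0.084 66 0.0798 [ 0.564  -0.0892] ((569.6832885742188, -93.41336059570312), (225.66041564941406, 45.41972351074219), 20.103351593017578)
top 0.084 0.1 304 0.0902 [ 0.5667 -0.0915] ((570.1283569335938, -91.62981414794922), (235.07350158691406, 32.712615966796875), 20.126405715942383)
1.2038596219357685
side 0.01 0.02 2872 0.0138 [ 0.5658 -0.1042] ((565.1414794921875, -89.76052856445312), (240.423095703125, 131.371826171875), 20.149635314941406)
side 0.058 0.069 498 0.0626 [ 0.5661 -0.0952] ((564.5853881835938, -90.99967193603516), (226.63291931152344, 69.72390747070312), 21.6426944732666)
side 0.07 0.084 140 0.0776 [ 0.5677 -0.1005] ((565.5382080078125, -96.2804946899414), (230.54905700683594, 33.84428024291992), 21.812591552734375)
side 0.084 0.1 310 0.0892 [ 0.56   -0.0929] ((565.4707641601562, -90.59552001953125), (235.42698669433594, 30.257326126098633), 20.150150299072266)
0.8963498835655702
```

View pics/crop1.png

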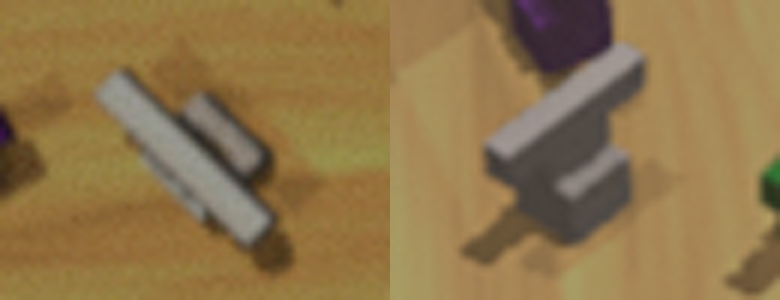

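Close crop confirms the choice: it is the silver T, with its bar and hub clearly seen. The handle is near (0.461,0.196) with its bar at about 46°. The fixture is at (0.567,-0.0905) with its long side at about 20.1°. The measured heights (66, 63 and 14 mm) agree with the text.

```bash
cat >> h.py <<'E'
from scipy.spatial.transform import Rotation as R
def pose():
    o=robot.observe(); return o['tool_pos'],R.from_euler('xyz',o['tool_rot'])
def rel(p,yawdeg,frac=None):
    p0,r0=pose(); r1=R.from_euler('xyz',[np.pi,0,np.radians(yawdeg)])
    w=(r0.inv()*r1).as_rotvec()/(np.pi/2); t=r0.inv().apply(np.array(p)-p0)/.3
    print('now',p0.round(4),np.degrees(r0.as_euler('xyz')).round(2),'w',w.round(4),'t',t.round(4))
E
python3 - <<'E'
from h import *
rel([.461,.1965,.19],64.5)
rel([.461,.1965,.19],100)
E
```

```text
now [0.2262 0.4734 0.1914] [-1.7993e+02 -1.0000e-02  1.5446e+02] w [-7.000e-04  5.000e-04  9.995e-01] t [-1.1043 -0.4953  0.0051]
now [0.2262 0.4734 0.1914] [-1.7993e+02 -1.0000e-02  1.5446e+02] w [-7.000e-04  3.000e-04  6.051e-01] t [-1.1043 -0.4953  0.0051]
```

{"op": "arm_command", "data": {"motion": [[[0,0,0.5,-0.6,-0.25,0,0.4],[0,0,0.6,-0.8,-0.36,0,0.4],[0,0,0.7,-1.0,-0.45,0,0.4],[0,0,0.7,-1.0,-0.45,0,0.4],[0,0,0.7,-1.0,-0.45,0,0.4],[0,0,0.7,-1.0,-0.45,0,0.4],[0,0,0.7,-1.0,-0.45,0,0.4],[0,0,0.7,-1.0,-0.45,0,0.4]]]}}

```text
time: 0.95
tool_pos: [0.4411, 0.2195, 0.1916]
tool_rot: [3.141, 0.001, 1.587]
contact_force: [-0.8, 0.5, 0.0]
opening: 0.064
```

```bash
python3 - <<'E'
from h import *
rel([.461,.1965,.16],45.85)
E
```

```text
now [0.4411 0.2195 0.1916] [1.7998e+02 5.0000e-02 9.0900e+01] w [4.000e-04 5.000e-04 5.006e-01] t [-0.0776  0.0652  0.1053]
```

{"op": "arm_command", "data": {"motion": [[[0,0,0.5,-0.08,0.065,0.1,0.4],[0,0,0.5,-0.08,0.065,0.1,0.4],[0,0,0.5,-0.08,0.065,0.1,0.4],[0,0,0.5,-0.08,0.065,0.1,0.4],[0,0,0.5,-0.08,0.065,0.1,0.4],[0,0,0.5,-0.08,0.065,0.1,0.4],[0,0,0.5,-0.08,0.065,0.1,0.4]]]}}

```text
time: 1.65
tool_pos: [0.4588, 0.199, 0.1617]
tool_rot: [-3.141, 0.0, 0.811]
contact_force: [-0.3, 0.3, -0.4]
opening: 0.0643
```

```bash
python3 - <<'E'
from h import *
rel([.461,.1965,.04],45.85)
d=snap('wrist','w1')
P=cloud(d);hsv=cv2.cvtColor(d['image'],cv2.COLOR_RGB2HSV)
m=(P[...,2]>.058)&(P[...,2]<.074)&(hsv[...,1]<60)
n,l,st,c=cv2.connectedComponentsWithStats(m.astype(np.uint8))
for i in range(1,n):
    if st[i,4]>300:
        q=l==i; vu=np.argwhere(q); W=np.array([plane(d,u,v,.066)[:2] for v,u in vu],np.float32)*1000
        print(st[i],np.median(P[q][:,2]),cv2.minAreaRect(P[q][:,:2].astype(np.float32)*1000),cv2.minAreaRect(W),W.mean(0))
E
```

```text
now [0.4588 0.199  0.1617] [-1.7998e+02  2.0000e-02  4.6450e+01] w [-0.0002  0.0003  0.0066] t [-0.0007  0.0112  0.4057]
[ 312  131   21  102 1830] 0.06467479391525305 ((460.06494140625, 200.2643280029297), (89.77066802978516, 15.96139907836914), 44.740814208984375) ((460.7489013671875, 201.00616455078125), (89.49396514892578, 15.780739784240723), 44.69064712524414) [462.34088 202.77713]
```

View pics/w1.png

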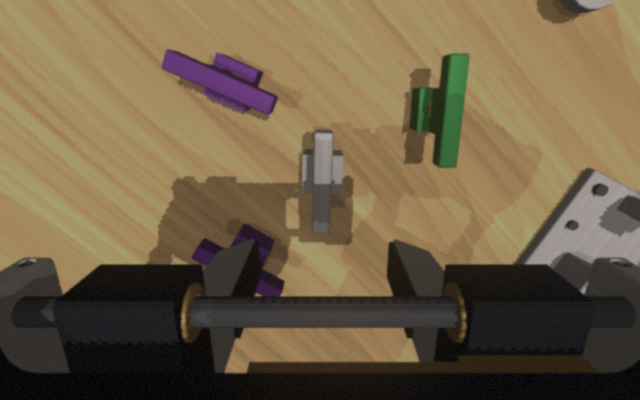

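```bash
python3 - <<'E'
from h import *
d=load('wrist0');d=load('w1')
P=cloud(d);hsv=cv2.cvtColor(d['image'],cv2.COLOR_RGB2HSV)
t=load('top0');Pt=cloud(t);ht=cv2.cvtColor(t['image'],cv2.COLOR_RGB2HSV)
c=np.array([.4605,.2005]);a=np.radians(44.9)
for n,PP,h in(('w',P,hsv),('t',Pt,ht)):
  for nm,lo,hi in(('purple',130,165),('green',45,85)):
    q=(h[...,0]>lo)&(h[...,0]<hi)&(h[...,1]>90)&(PP[...,2]>.04)&(PP[...,2]<.08)
    Q=PP[q][:,:2]-c; x=Q@[np.cos(a),np.sin(a)]; y=Q@[np.sin(a),-np.cos(a)]
    k=np.hypot(x,y)<.1; print(n,nm,q.sum(),k.sum(), np.c_[x,y][k][np.argsort(np.hypot(x,y)[k])][:3].round(3).tolist(), (x[k].min(),x[k].max(),y[k].min(),y[k].max()) if k.any() else '')
rel([.4605,.2005,.04],44.9)
E
```

```text
w purple 3218 703 [[0.058, -0.045], [0.059, -0.044], [0.06, -0.044]] (np.float64(0.057996164982406645), np.float64(0.0791888492102668), np.float64(-0.07316587109185506), np.float64(-0.03934546384564129))
w green 2233 8 [[0.022, 0.097], [0.023, 0.097], [0.023, 0.097]] (np.float64(0.01848092829533979), np.float64(0.023393800103790042), np.float64(0.09669923225686225), np.float64(0.09796363439771592))
t purple 489 88 [[0.058, -0.042], [0.058, -0.043], [0.057, -0.045]] (np.float64(0.0573199039222752), np.float64(0.08000873522638526), np.float64(-0.0727828372522659), np.float64(-0.038727579336949876))
t green 226 0 [] 
now [0.4588 0.199  0.1617] [-1.7998e+02  2.0000e-02  4.6520e+01] w [-0.0002  0.0002  0.018 ] t [0.0076 0.0009 0.4057]
```

The picture shows the silver bar centred at (322,180), with its measured rectangle 89.5 x 15.8 mm at 44.7°. The nearest purple ones are clear of the fingers, so I go down.

{"op": "arm_command", "data": {"motion": [[[0,0,0.019,0.007,0.001,0.1,0.4],[0,0,0.019,0.007,0.001,0.2,0.4],[0,0,0.019,0.007,0.001,0.3,0.4],[0,0,0.019,0.007,0.001,0.37,0.4],[0,0,0.019,0.007,0.001,0.4,0.4],[0,0,0.019,0.007,0.001,0.405,0.4],[0,0,0.019,0.007,0.001,0.405,0.4]]]}}

```text
time: 2.4
tool_pos: [0.4611, 0.2006, 0.041]
tool_rot: [3.141, -0.001, 0.781]
contact_force: [0.6, -0.3, -0.1]
opening: 0.0644
```

```bash
python3 - <<'E'
from h import *
rel([.4605,.2005,.04],44.9)
snap('wrist','w2')
E
```

```text
now [0.4611 0.2006 0.041 ] [ 1.7997e+02 -5.0000e-02  4.4770e+01] w [ 0.0003 -0.0006 -0.0014] t [-0.0017 -0.0014  0.0034]
```

View pics/w2.png

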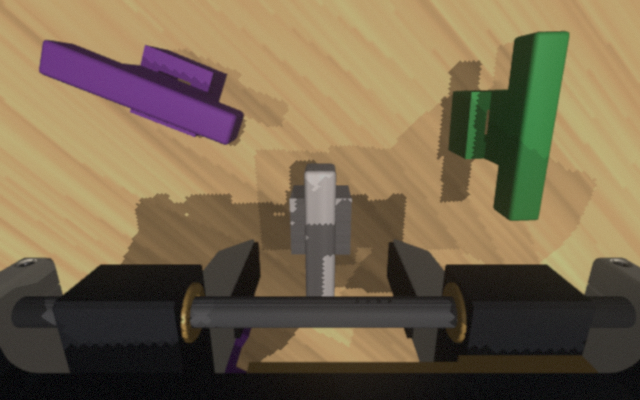

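The bar at u≈320 lies midway between the fingers (260 and 388). I close the jaws.

{"op": "arm_command", "data": {"motion": [[[0,0,0,0,0,0,-0.4],[0,0,0,0,0,0,-0.62],[0,0,0,0,0,0,-0.8],[0,0,0,0,0,0,-0.8],[0,0,0,0,0,0,-0.8],[0,0,0,0,0,0,-0.8]]], "grip_force": 35}}

```text
time: 3.05
tool_pos: [0.4606, 0.2004, 0.0404]
tool_rot: [-3.142, -0.0, 0.781]
contact_force: [-0.6, 0.4, -0.4]
opening: 0.021
```

{"op": "arm_command", "data": {"motion": [[[0,0,0,0,0,0,-0.8],[0,0,0,0,0,0,-0.8],[0,0,0,0,0,0,-0.8]]]}}

```text
time: 3.35
tool_pos: [0.4606, 0.2004, 0.0404]
tool_rot: [-3.142, -0.0, 0.781]
contact_force: [-0.0, 0.5, -0.1]
opening: 0.0092
```

{"op": "arm_command", "data": {"motion": [[[0,0,0,0,0,-0.1,-0.8],[0,0,0,0,0,-0.25,-0.8],[0,0,0,0,0,-0.42,-0.8],[0,0,0,0,0,-0.5,-0.8],[0,0,0,0,0,-0.5,-0.8],[0,0,0,0,0,-0.5,-0.8]]]}}

```text
time: 3.95
tool_pos: [0.4605, 0.2003, 0.1904]
tool_rot: [3.141, -0.0, 0.781]
contact_force: [-0.4, 0.4, -1.1]
opening: 0.0083
```

```bash
python3 - <<'E'
from h import *
o=robot.observe();print(o['opening'],o['contact_force'])
rel([.567,-.0905,.19],44.9)
snap('wrist','w3');snap('side','s3')
E
```

```text
0.00834275473331019 [-0.38321265  0.40788743 -1.07161995]
now [0.4605 0.2003 0.1904] [ 1.7999e+02 -2.0000e-02  4.4750e+01] w [ 0.0002 -0.0003 -0.0017] t [-0.4303  0.9385  0.0013]
```

View pics/w3.png

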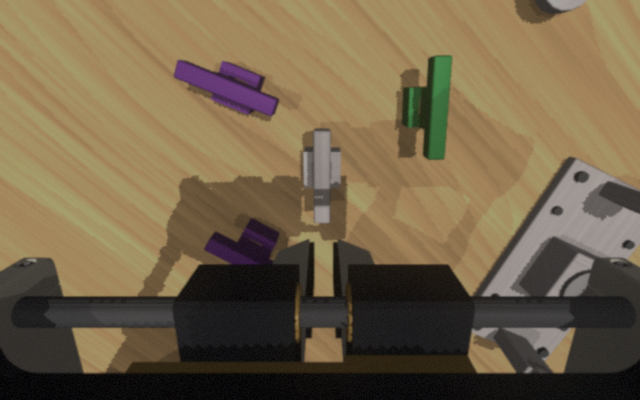

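The grasp missed: the opening is 8 mm and the handle still stands at (322,175). I'll find out why by projecting the TCP into the picture.

```bash
python3 - <<'E'
from h import *
for tag,tc in(('w3',[.4605,.2003,.1904]),('w2',[.4611,.2006,.041])):
    d=load(tag);T=np.linalg.inv(d['cam_to_world']);k=f(d)
    for p in(tc,[.4605,.2005,.066],np.array(tc)+[0,0,.019]):
        c=T[:3,:3]@np.array(p)+T[:3,3]; print(tag,p,(c[:2]/c[2]*k+[d['cx'],d['cy']]).round(1),c[2].round(3))
    P=cloud(d);
    for v in (170,200,220,240,250,260,280,290): print(v,[(u,P[v,u].round(3).tolist()) for u in(252,300,322,345,395)])
E
```

```text
w3 [0.4605, 0.2003, 0.1904] [321.7 232.7] 0.208
w3 [0.4605, 0.2005, 0.066] [321.9 178.3] 0.327
w3 [0.4605 0.2003 0.2094] [321.6 246.9] 0.19
170 [(252, [0.4, 0.25, -0.0]), (300, [0.437, 0.212, -0.001]), (322, [0.466, 0.206, 0.065]), (345, [0.473, 0.176, -0.001]), (395, [0.512, 0.137, -0.0])]
200 [(252, [0.372, 0.227, -0.002]), (300, [0.411, 0.188, -0.001]), (322, [0.445, 0.185, 0.065]), (345, [0.448, 0.151, -0.001]), (395, [0.489, 0.11, -0.001])]
220 [(252, [0.357, 0.211, 0.005]), (300, [0.394, 0.171, -0.001]), (322, [0.43, 0.171, 0.064]), (345, [0.43, 0.133, -0.002]), (395, [0.472, 0.091, -0.001])]
240 [(252, [0.334, 0.194, -0.002]), (300, [0.375, 0.153, -0.002]), (322, [0.394, 0.134, -0.0]), (345, [0.413, 0.115, -0.001]), (395, [0.455, 0.072, -0.002])]
250 [(252, [0.35, 0.195, 0.049]), (300, [0.462, 0.216, 0.236]), (322, [0.384, 0.125, -0.001]), (345, [0.477, 0.201, 0.237]), (395, [0.446, 0.062, -0.002])]
260 [(252, [0.349, 0.19, 0.064]), (300, [0.462, 0.215, 0.245]), (322, [0.374, 0.115, -0.002]), (345, [0.476, 0.201, 0.246]), (395, [0.437, 0.052, -0.001])]
280 [(252, [0.474, 0.239
[... 965 characters left out ...]
65, 0.204, 0.063]), (345, [0.464, 0.183, 0.03]), (395, [0.495, 0.183, 0.075])]
250 [(252, [0.445, 0.231, 0.084]), (300, [0.439, 0.198, 0.028]), (322, [0.462, 0.201, 0.065]), (345, [0.459, 0.178, 0.029]), (395, [0.493, 0.183, 0.084])]
260 [(252, [0.446, 0.229, 0.092]), (300, [0.42, 0.183, -0.002]), (322, [0.457, 0.196, 0.065]), (345, [0.445, 0.16, -0.001]), (395, [0.491, 0.184, 0.093])]
280 [(252, [0.44, 0.223, 0.095]), (300, [0.408, 0.172, -0.001]), (322, [0.449, 0.188, 0.065]), (345, [0.433, 0.148, -0.001]), (395, [0.485, 0.178, 0.095])]
290 [(252, [0.437, 0.22, 0.096]), (300, [0.402, 0.165, -0.002]), (322, [0.444, 0.183, 0.064]), (345, [0.427, 0.141, -0.001]), (395, [0.482, 0.174, 0.096])]
```

View pics/s3.png

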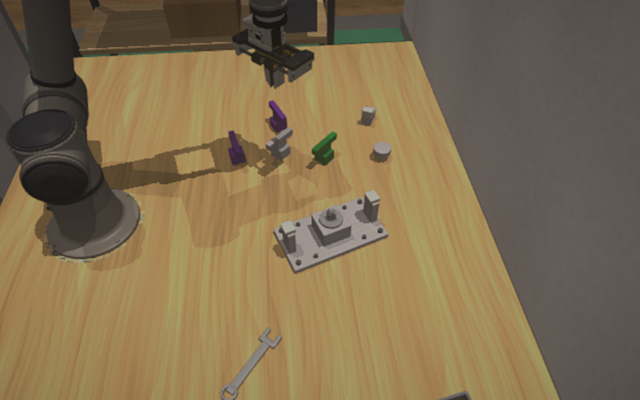

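The depth map shows the fingers ending well above the reported TCP. I'll measure that with the wrist and side views.

```bash
python3 - <<'E'
from h import *
o=robot.observe();tc,r=pose()
for tag,box in(('w3',(270,225,380,300)),('s3',(225,0,320,95))):
    d=load(tag);P=cloud(d);x0,y0,x1,y1=box
    Q=P[y0:y1,x0:x1].reshape(-1,3); Q=Q[(Q[:,2]>.12)&(Q[:,2]<.6)]
    L=r.inv().apply(Q-tc); i=np.argsort(-L[:,2])
    k=np.linalg.norm(L[:,:2],axis=1)<.15; L=L[k]; i=np.argsort(-L[:,2])
    print(tag,(L[i[:200:25]]*1000).round(1).tolist())
    if tag=='s3':
        b=L[L[:,2]>-.09]; print(b.min(0),b.max(0))
d=load('s3'); cv2.imwrite('pics/s3c.png',cv2.resize(d['image'][0:170,200:350],None,fx=4,fy=3.5)[:,:,::-1])
E
```

```text
w3 [[11.7, -6.8, -34.2], [12.2, -6.7, -36.5], [10.1, -5.2, -37.6], [12.1, -9.5, -38.6], [9.9, -3.2, -39.4], [11.8, -12.3, -40.1], [8.3, -3.2, -40.6], [10.7, 7.8, -41.1]]
s3 [[-10.2, 5.6, -35.4], [-9.4, -10.8, -44.5], [-9.0, -17.2, -49.9], [-11.7, -17.4, -53.9], [-11.4, 8.8, -57.1], [-12.8, -9.0, -61.0], [-1.6, -6.3, -64.6], [-0.6, 22.1, -68.2]]
[-0.01361519 -0.02425262 -0.08960209] [ 0.01007544  0.02430009 -0.03540503]
```

View pics/s3c.png

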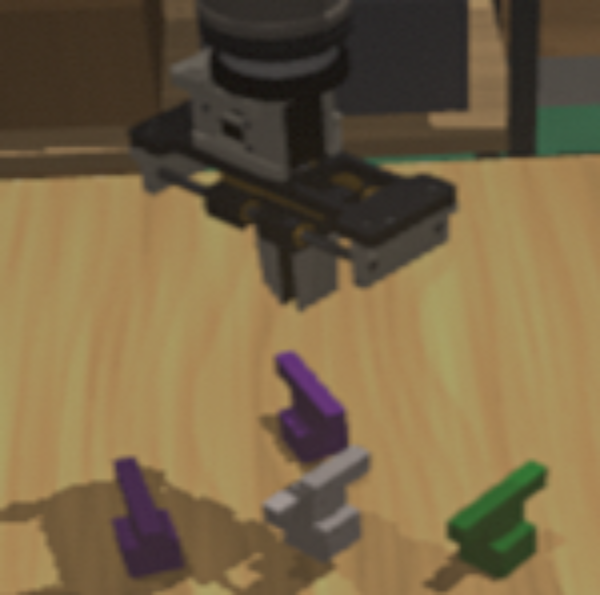

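Wrist and side agree: the fingertips end about 34.5 mm behind the reported TCP, so the jaws closed in the air just above the bar. I'll correct for that from here on, and also remeasure the handle.

```bash
python3 - <<'E'
from h import *
print(robot.tcp_to_grasp)
d=load('w3')
P=cloud(d);hsv=cv2.cvtColor(d['image'],cv2.COLOR_RGB2HSV)
m=(P[...,2]>.058)&(P[...,2]<.074)&(hsv[...,1]<60)
n,l,st,c=cv2.connectedComponentsWithStats(m.astype(np.uint8))
for i in range(1,n):
    if st[i,4]>300:
        q=l==i; vu=np.argwhere(q); W=np.array([plane(d,u,v,.066)[:2] for v,u in vu],np.float32)*1000
        print(st[i],np.median(P[q][:,2]),cv2.minAreaRect(P[q][:,:2].astype(np.float32)*1000),cv2.minAreaRect(W))
# finger inner gap mid in tool y
tc,r=pose(); L=r.inv().apply(P.reshape(-1,3)-tc).reshape(400,640,3)
for v in(250,258): print([(u,(L[v,u]*1000).round(1).tolist()) for u in range(290,360,5) if L[v,u,2]<0])
rel([.4605,.2005,.0075],44.8)
E
```

```text
0.0188
[ 314  130   17   93 1540] 0.06472639652912801 ((460.36016845703125, 200.18994140625), (89.44190979003906, 15.19144344329834), 44.31026840209961) ((460.86181640625, 200.67127990722656), (88.5574951171875, 15.050874710083008), 44.320709228515625)
[560 270  31  26 513] 0.06273578877221314 ((566.3642578125, -69.87147521972656), (34.32406234741211, 21.29529571533203), 31.218408584594727) ((565.2062377929688, -63.05063247680664), (29.449214935302734, 27.178041458129883), 44.73429870605469)
[512 352  40  21 355] 0.06617297982530412 ((475.148193359375, -117.75984954833984), (15.677250862121582, 39.0985107421875), 44.28076934814453) ((469.2052001953125, -121.0126724243164), (24.35342025756836, 50.4755859375), 17.051477432250977)
[(290, [11.6, -14.2, -46.2]), (295, [12.1, -11.8, -47.2]), (300, [12.3, -9.5, -47.5]), (305, [12.3, -7.2, -47.6]), (310, [10.5, -5.0, -43.9]), (335, [10.7, 6.7, -44.3]), (340, [11.9, 8.9, -46.8]), (345, [12.5, 11.2, -48.0]), (350, [11.7, 13.6, -46.4]), (355, [12.5, 15.7, -48.1])]
[(290, [11.9, -13.5, -54.6]), (295, [11.8, -11.3, -54.4]), (300, [12.3, -9.0, -55.3]), (305, [12.5, -6.8, -55.7]), (310, [10.3, -4.8, -51.5]), (335, [10.6, 6.5, -52.2]), (340, [12.0, 8.5, -54.8]), (345, [12.0, 10.7, -54.8]), (350, [12.1, 12.9, -55.0]), (355, [11.4, 15.3, -53.6])]
now [0.4597 0.2001 0.189 ] [-1.7992e+02  1.4000e-01  4.4740e+01] w [-0.0009  0.0015 -0.0006] t [0.0042 0.0019 0.6049]
```

{"op": "arm_command", "data": {"motion": [[[0,0,0,0.002,0,0,0.4],[0,0,0,0.002,0,0.05,0.4],[0,0,0,0.002,0,0.15,0.4],[0,0,0,0.002,0,0.3,0.4],[0,0,0,0.002,0,0.42,0.4],[0,0,0,0.002,0,0.5,0.4],[0,0,0,0.002,0,0.54,0.4],[0,0,0,0.002,0,0.54,0.4]]]}}

```text
time: 4.85
tool_pos: [0.4597, 0.2004, 0.0267]
tool_rot: [-3.139, 0.004, 0.781]
contact_force: [-0.4, 0.3, 0.4]
opening: 0.0633
```

```bash
python3 - <<'E'
from h import *
print(robot.observe()['opening'])
rel([.4605,.2005,.0075],44.7)
snap('wrist','w4');snap('side','s4')
d=load('s4'); a=cv2.resize(d['image'][60:185,200:350],None,fx=3,fy=3)[:,:,::-1]
cv2.imwrite('pics/s4c.png',a)
E
```

```text
0.06333810783577051
now [0.4597 0.2004 0.0267] [-179.88    0.2    44.74] w [-0.0013  0.0023  0.0005] t [0.0022 0.0018 0.0638]
```

View pics/s4c.png

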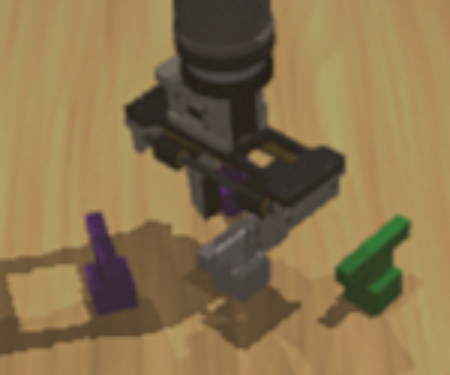

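View pics/w4.png

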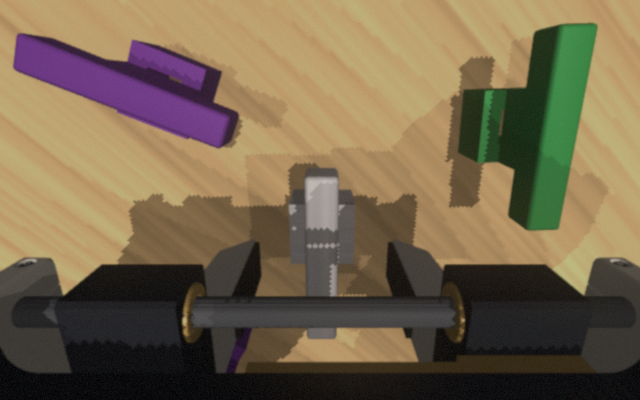

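The fingers straddle the bar (bar u≈320, fingers 260/388) and are still just above it. I go down the last 19 mm.

{"op": "arm_command", "data": {"motion": [[[-0.001,0.002,0,0.002,0.002,0.03,0.4],[-0.001,0.002,0,0.002,0.002,0.06,0.4],[-0.001,0.002,0,0.002,0.002,0.064,0.4],[-0.001,0.002,0,0.002,0.002,0.064,0.2],[-0.001,0.002,0,0.002,0.002,0.064,-0.2],[-0.001,0.002,0,0.002,0.002,0.064,-0.6],[-0.001,0.002,0,0.002,0.002,0.064,-1],[-0.001,0.002,0,0.002,0.002,0.064,-1]]], "grip_force": 35}}

```text
time: 5.75
tool_pos: [0.462, 0.2009, 0.0094]
tool_rot: [3.14, -0.004, 0.781]
contact_force: [0.5, -0.1, -0.2]
opening: 0.0292
```

{"op": "arm_command", "data": {"motion": [[[0,0,0,0,0,0,-1],[0,0,0,0,0,0,-1],[0,0,0,0,0,0,-1]]]}}

```text
time: 6.05
tool_pos: [0.4617, 0.2007, 0.009]
tool_rot: [3.14, -0.003, 0.781]
contact_force: [0.5, -0.3, -2.4]
opening: 0.0158
```

{"op": "arm_command", "data": {"motion": [[[0,0,0,0,0,0,-1],[0,0,0,0,0,-0.1,-1],[0,0,0,0,0,-0.25,-1],[0,0,0,0,0,-0.4,-1],[0,0,0,0,0,-0.48,-1],[0,0,0,0,0,-0.5,-1],[0,0,0,0,0,-0.5,-1]]]}}

```text
time: 6.75
tool_pos: [0.4614, 0.2006, 0.1592]
tool_rot: [3.14, -0.004, 0.781]
contact_force: [0.1, -0.2, -2.7]
opening: 0.0158
```

```bash
python3 - <<'E'
from h import *
o=robot.observe();print(o['opening'],o['contact_force'])
rel([.567,-.0905,.16],45)
snap('wrist','w5')
E
```

```text
0.015771524607098943 [ 0.07845993 -0.21623788 -2.71079357]
now [0.4614 0.2006 0.1592] [179.89  -0.22  44.75] w [ 0.0012 -0.0024 -0.0028] t [-0.433   0.9371 -0.0025]
```

View pics/w5.png

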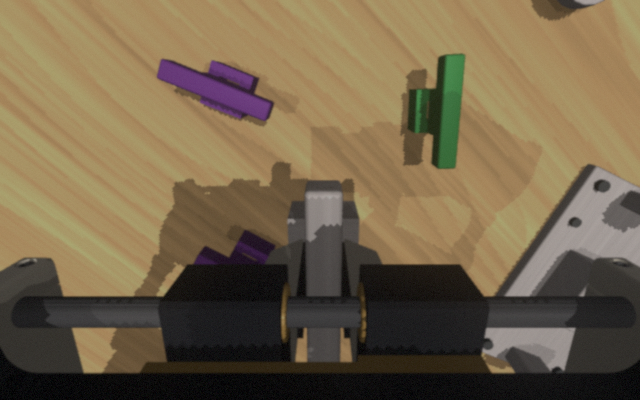

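Held: opening 15.8 mm, weight about 2.5 N, bar at (323,190–360). Now I compute the handle's pose in the tool and move to a spot short of the fixture so that the wrist camera sees the spindle.

```bash
python3 - <<'E'
from h import *
d=load('w5');P=cloud(d);tc,r=pose();L=r.inv().apply(P.reshape(-1,3)-tc).reshape(400,640,3)
for v in(185,190,200,215,235,260,280,340,350,358,362): print(v,(L[v,323]*1000).round(1).tolist())
for v in(203,206,210,220,230): print(v,[(u,(L[v,u]*1000).round(1).tolist()) for u in(288,292,298,348,353,357)])
hsv=cv2.cvtColor(d['image'],cv2.COLOR_RGB2HSV)
m=(np.abs(L[...,1])<.012)&(np.abs(L[...,0])<.07)&(L[...,2]<-.05)&(L[...,2]>-.07)
q=L[m];print(m.sum(),q.min(0),q.max(0),np.median(q,0),cv2.minAreaRect(q[:,:2].astype(np.float32)*1000))
rel([.496,-.161,.165],45)
E
```

```text
185 [43.7, 1.1, -48.6]
190 [43.2, 1.1, -54.3]
200 [39.7, 1.1, -57.0]
215 [32.9, 1.1, -56.4]
235 [24.3, 1.1, -57.3]
260 [12.5, 1.1, -57.4]
280 [2.6, 1.1, -57.3]
340 [-29.4, 1.1, -57.2]
350 [-36.2, 1.1, -56.1]
358 [-40.0, 1.1, -57.1]
362 [22.7, 0.9, -126.6]
203 [(288, [-35.8, -35.7, 159.8]), (292, [17.6, -17.2, 3.7]), (298, [17.5, -13.7, 4.2]), (348, [17.6, 16.0, 3.8]), (353, [17.7, 19.0, 3.4]), (357, [-35.5, 37.6, 158.7])]
206 [(288, [-38.9, -35.7, 158.9]), (292, [17.8, -16.7, -2.2]), (298, [17.8, -13.3, -2.1]), (348, [17.5, 15.7, -1.5]), (353, [17.4, 18.6, -0.9]), (357, [-39.1, 37.8, 159.5])]
210 [(288, [-43.7, -36.0, 159.8]), (292, [17.9, -16.1, -9.2]), (298, [17.8, -12.8, -8.9]), (348, [17.2, 15.3, -7.4]), (353, [18.1, 17.9, -9.7]), (357, [17.6, 20.2, -8.4])]
220 [(288, [16.8, -17.3, -21.4]), (292, [16.3, -15.3, -20.1]), (298, [16.7, -12.0, -21.1]), (348, [16.5, 14.3, -20.7]), (353, [16.2, 17.1, -20.0]), (357, [17.1, 18.9, -22.3])]
230 [(288, [10.9, -17.5, -21.1]), (292, [10.9, -15.4, -20.9]), (298, [10.8, -12.2, -20.8]), (348, [10.9, 14.4, -21.1]), (353, [11.3, 17.0, -21.9]), (357, [11.2, 19.2, -21.6])]
5735 [-0.04295882 -0.01199001 -0.06999307] [ 0.04405644  0.01198864 -0.05000915] [ 0.01211812  0.0010776  -0.0570366 ] ((0.6732444763183594, 0.2929096221923828), (23.985082626342773, 86.90472412109375), 88.5379867553711)
now [0.4606 0.2004 0.158 ] [ 1.7996e+02 -9.0000e-02  4.4750e+01] w [ 0.0004 -0.001  -0.0028] t [-0.7644  0.9386 -0.0239]
```

{"op": "arm_command", "data": {"motion": [[[0,0,0,-0.08,0.1,-0.03,-1],[0,0,0,-0.18,0.22,-0.03,-1],[0,0,0,-0.28,0.34,-0.03,-1],[0,0,0,-0.38,0.47,-0.03,-1],[0,0,0,-0.48,0.6,-0.03,-1],[0,0,0,-0.58,0.72,-0.03,-1],[0,0,0,-0.67,0.83,-0.03,-1],[0,0,-0.003,-0.73,0.91,-0.03,-1]]]}}

```text
time: 7.6
tool_pos: [0.4967, -0.1499, 0.1653]
tool_rot: [-3.139, -0.001, 0.784]
contact_force: [-0.5, 0.8, -2.6]
opening: 0.0158
```

{"op": "arm_command", "data": {"motion": [[[0,0,0,-0.02,0.02,0,-1],[0,0,0,-0.034,0.03,0,-1],[0,0,0,-0.034,0.03,0,-1],[0,0,0,-0.034,0.03,0,-1],[0,0,0,-0.034,0.03,0,-1]]]}}

```text
time: 8.1
tool_pos: [0.4971, -0.1598, 0.1679]
tool_rot: [3.14, -0.003, 0.787]
contact_force: [-0.2, -0.7, -1.1]
opening: 0.0155
```

```bash
python3 - <<'E'
from h import *
o=robot.observe();print(o['opening'],o['contact_force'],o['qpos'].round(2))
rel([.567,-.0905,.165],45)
d=snap('wrist','w6')
P=cloud(d)
cv2.imwrite('pics/w6c.png',cv2.resize(d['image'][0:200,200:460],None,fx=3,fy=3,interpolation=2)[:,:,::-1])
E
```

```text
0.015530906120087352 [-0.24662958 -0.67932838 -1.10784259] [-0.46  0.36  1.57  0.    1.21  0.32]
now [ 0.4971 -0.1598  0.1679] [179.94  -0.19  45.1 ] w [ 0.0007 -0.0021  0.0012] t [0.328  0.0021 0.0106]
```

View pics/w6.png

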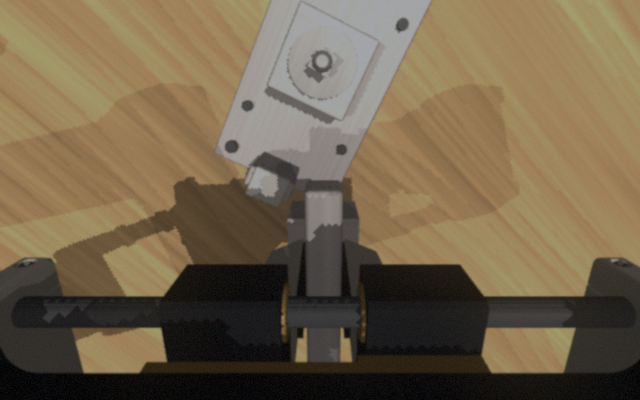

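View pics/w6c.png

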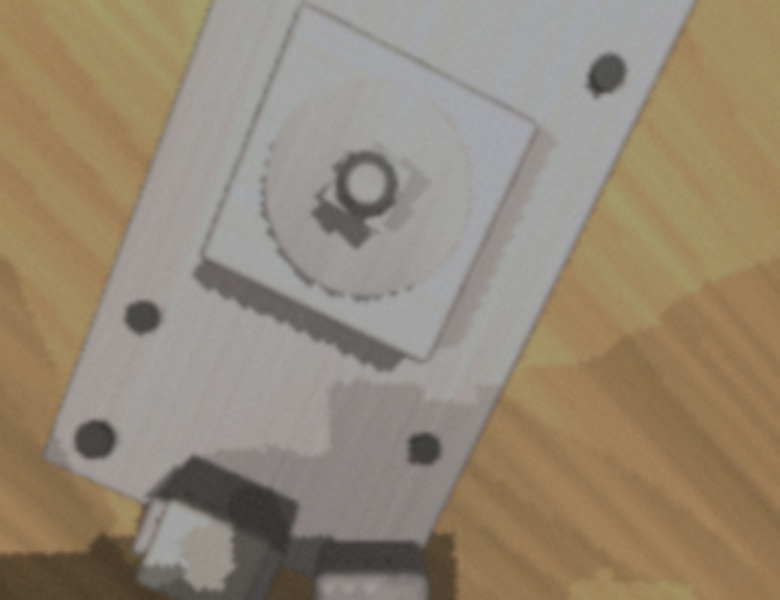

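The spindle nose is at (322,61). Its dark square side face runs from about (306,70) to (323,82). The seat ring is around it.

```bash
python3 - <<'E'
from h import *
d=load('w6');P=cloud(d)
tc=np.array([.4971,-.1598,.1679])
sub=P[40:95,290:355]
# heights near axis
for v in range(48,92,3): print(v,' '.join('%3d'%round(P[v,u,2]*1000) for u in range(298,346,3)))
g=(d['image'].mean(2)).astype(np.uint8)
# nose top
q=(sub[...,2]>.076)&(sub[...,2]<.1); print('hi pts',q.sum(),sub[q].max(0),np.percentile(sub[q][:,2],[5,50,95]), cv2.minAreaRect(sub[q][:,:2].astype(np.float32)*1000))
# seat: z .055-.067 ring ; block top
for lo,hi in((.055,.0605),(.0605,.068)):
    m=(P[...,2]>lo)&(P[...,2]<hi);m[120:]=0
    c=P[m]; print(lo,m.sum(),np.median(c[:,2]),cv2.minAreaRect(c[:,:2].astype(np.float32)*1000),cv2.minEnclosingCircle(c[:,:2].astype(np.float32)*1000))
m=(P[...,2]>.008)&(P[...,2]<.02);m[200:]=0
print(cv2.minAreaRect(P[m][:,:2].astype(np.float32)*1000))
E
```

```text
48  62  63  61  62  62  63  64  84  85  64  63  63  64  63  62  63
51  63  64  63  63  64  62  85  88  88  89  62  62  62  63  64  63
54  62  64  62  63  64  63  89  92  92  92  88  83  63  64  63  64
57  62  63  63  63  63  88  92  91  91  92  92  89  85  63  64  62
60  63  63  62  62  62  88  91  92  91  91  91  89  85  62  62  65
63  63  64  62  63  84  90  91  91  91  93  92  88  63  64  62  63
66  63  64  62  64  84  88  90  91  92  91  89  87  62  62  62  64
69  63  64  62  63  63  82  87  89  89  91  87  64  62  62  62  63
72  62  62  63  62  63  63  65  85  87  85  84  62  62  63  63  62
75  63  63  63  63  63  63  63  64  68  84  63  62  63  63  62  63
78  62  62  63  63  63  63  62  63  63  63  62  63  63  62  62  61
81  61  63  63  63  62  64  63  63  61  64  63  63  63  62  63  63
84  63  63  64  62  63  63  63  63  63  63  63  63  63  64  63  62
87  62  63  62  63  63  62  63  64  63  64  63  64  63  62  63  64
90  57  62  63  62  63  64  64  63  62  62  62  63  63  63  62  62
hi pts 510 [ 0.57724505 -0.07952632  0.0929278 ] [0.08361276 0.08891438 0.09219092] ((567.9237670898438, -88.9603042602539), (15.957829475402832, 15.99056339263916), 15.116470336914062)
0.055 3927 0.05678304610594176 ((567.9996948242188, -89.00338745117188), (69.89220428466797, 69.86568450927734), 20.17753791809082) ((568.4409790039062, -88.83515930175781), 48.01863098144531)
0.0605 3337 0.06287107787192969 ((567.9964599609375, -88.94535064697266), (53.316566467285156, 53.512718200683594), 89.66503143310547) ((567.9801025390625, -88.95194244384766), 27.00493812561035)
((554.0897216796875, -94.19267272949219), (209.745361328125, 130.58668518066406), 20.32947540283203)
```

Spindle measurement: square 15.96 x 15.99 mm at 15.1°, axis (0.5680,-0.0890), nose top at 92 mm. I'll remeasure with the tool at the 15° yaw so camera errors cancel.

```bash
python3 - <<'E'
from h import *
rel([.472,-.1136,.165],15)
E
```

```text
now [ 0.4972 -0.1599  0.168 ] [179.92  -0.19  45.1 ] w [ 0.0004 -0.0023  0.3345] t [ 0.0501 -0.1685  0.0098]
```

{"op": "arm_command", "data": {"motion": [[[0,-0.002,0.1,0.015,-0.05,0.008,-1],[0,-0.002,0.2,0.03,-0.1,0.008,-1],[0,-0.002,0.3,0.04,-0.15,0.008,-1],[0,-0.002,0.334,0.05,-0.168,0.008,-1],[0,-0.002,0.334,0.05,-0.168,0.008,-1],[0,-0.002,0.334,0.05,-0.168,0.008,-1],[0,-0.002,0.334,0.05,-0.168,0.008,-1]]]}}

```text
time: 8.85
tool_pos: [0.4724, -0.1149, 0.1656]
tool_rot: [3.141, -0.001, 0.263]
contact_force: [0.4, 0.6, -1.6]
opening: 0.0157
```

```bash
cat >> h.py <<'E'
def meas(tag):
    d=load(tag);P=cloud(d);tc,r=pose();L=r.inv().apply(P.reshape(-1,3)-tc).reshape(400,640,3)
    v,u=np.mgrid[0:400,0:640]; z=P[...,2]
    w=(z>.0605)&(z<.068)&(v<150); n,l,st,c=cv2.connectedComponentsWithStats(w.astype(np.uint8)); i=1+np.argmax(st[1:,4])
    w=l==i
    (cx,cy),rad=cv2.minEnclosingCircle(P[w][:,:2].astype(np.float32)*1000); print('seat',cx,cy,rad,np.median(z[w]))
    s=(z>.076)&(z<.1)&(np.hypot(P[...,0]*1000-cx,P[...,1]*1000-cy)<25)
    rc=cv2.minAreaRect(P[s][:,:2].astype(np.float32)*1000); print('spindle',rc)
    m=(np.abs(L[...,1])<.0095)&(np.abs(L[...,0])<.07)&(L[...,2]<-.052)&(L[...,2]>-.062)
    q=L[m]*1000; b=q[q[:,0]>20]
    print('bar',m.sum(),q.min(0),q.max(0),'ymid front',(b[:,1].min()+b[:,1].max())/2, 'top',np.median(q[:,2]))
    e=q[(q[:,1]>q[:,1].min()+2)&(q[:,1]<q[:,1].max()-2)];print('slope', [round(np.median(q[(abs(q[:,0]-x)<4)][:,1]),2) for x in(35,25,15,-35)])
    h=(L[...,2]<-.0)&(L[...,2]>-.018)&(np.abs(L[...,1])<.03)&(np.abs(L[...,0])<.03); q=L[h]*1000
    print('hub front',h.sum(),np.percentile(q[:,0],[5,50,95]),q[:,1].min(),q[:,1].max())
E
python3 - <<'E'
from h import *
print(robot.observe()['qpos'].round(2))
d=snap('wrist','w7'); meas('w7'); rel([.5687,-.0877,.165],15)
E
```

```text
[-0.4   0.29  1.67 -0.    1.18  0.91]
seat 567.9605712890625 -89.02693939208984 26.970951080322266 0.06283193586220176
spindle ((567.96533203125, -89.34523010253906), (15.18591022491455, 15.45694637298584), 15.102254867553711)
bar 5212 [-42.86908796  -9.47958042 -61.96529184] [ 43.88525204   9.45583991 -52.00670336] ymid front 0.559396049140438 top -55.8489550659874
slope [np.float64(0.32), np.float64(0.74), np.float64(0.76), np.float64(0.86)]
hub front 346 [17.08785635 17.43156472 17.79108222] -18.43927058450866 19.574654391147426
now [ 0.4723 -0.115   0.1655] [ 1.7996e+02 -4.0000e-02  1.5020e+01] w [ 0.0005 -0.0005  0.0003] t [ 0.3339 -0.0047  0.0019]
```

View pics/w7.png

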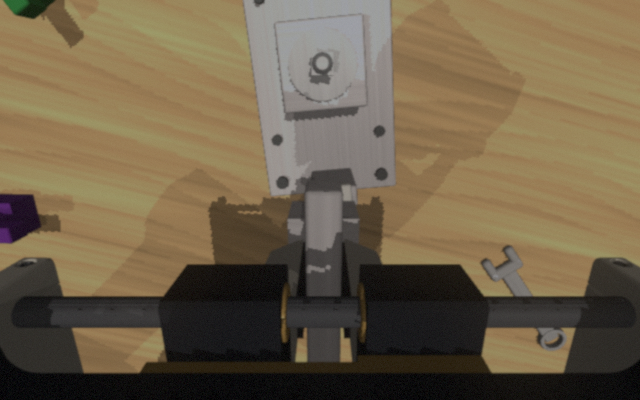

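The second look agrees: seat centre (0.5680,-0.0890), square at 15.1°. I go above the spindle with the hub about 13 mm over the nose.

{"op": "arm_command", "data": {"motion": [[[0,0,0,0.08,0,0,-1],[0,0,0,0.2,-0.002,0,-1],[0,0,0,0.29,-0.004,0,-1],[0,0,0,0.332,-0.004,0.03,-1],[0,0,0,0.332,-0.004,0.1,-1],[0,0,0,0.332,-0.004,0.15,-1],[0,0,0,0.332,-0.004,0.167,-1],[0,0,0,0.332,-0.004,0.167,-1]]]}}

```text
time: 9.7
tool_pos: [0.5671, -0.0881, 0.1144]
tool_rot: [-3.141, 0.002, 0.261]
contact_force: [0.6, -0.3, -2.5]
opening: 0.0158
```

```bash
python3 - <<'E'
from h import *
o=robot.observe();print(o['contact_force'],o['torque'],o['opening'])
rel([.5683,-.0881,.101],15.1)
d=snap('side','s8'); cv2.imwrite('pics/s8c.png',cv2.resize(d['image'][130:290,250:410],None,fx=3.6,fy=3.6,interpolation=2)[:,:,::-1])
E
```

```text
[ 0.5574751  -0.25470032 -2.52205052] [-0.06536885  0.14074433  0.06674091] 0.015759923125728437
now [ 0.5671 -0.0881  0.1144] [-1.7996e+02  9.0000e-02  1.4950e+01] w [-0.0004  0.001  -0.0016] t [0.0038 0.0011 0.0446]
```

View pics/s8c.png

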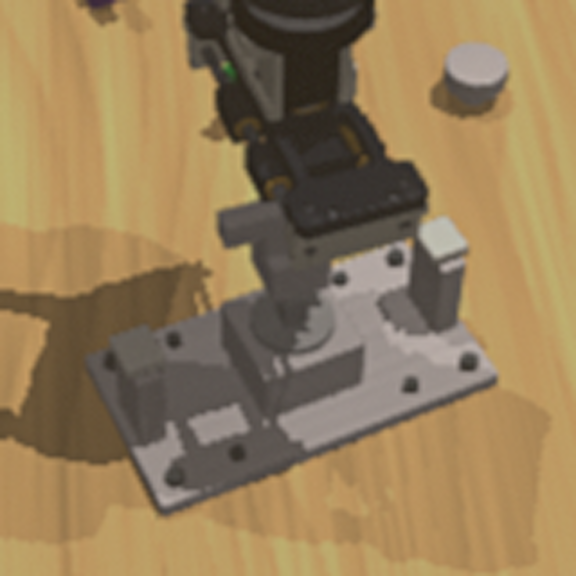

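{"op": "arm_command", "data": {"motion": [[[0,0,0,0.002,0.001,0,-1],[0,0,0,0.002,0.001,0.02,-1],[0,0,0,0.002,0.001,0.035,-1],[0,0,0,0.002,0.001,0.045,-1],[0,0,0,0.002,0.001,0.05,-1],[0,0,0,0.002,0.001,0.05,-1]]]}}

```text
time: 10.35
tool_pos: [0.5686, -0.088, 0.1001]
tool_rot: [3.141, -0.0, 0.261]
contact_force: [-0.1, -0.5, -1.6]
opening: 0.016
```

```bash
python3 - <<'E'
from h import *
o=robot.observe();print(o['contact_force'],o['torque'],o['opening'])
rel([.5683,-.0881,.095],15.1)
E
```

```text
[-0.10468765 -0.48866975 -1.57448588] [-0.0590893   0.12006641 -0.01195664] 0.015955663138140598
now [ 0.5686 -0.088   0.1001] [ 1.7999e+02 -1.0000e-02  1.4960e+01] w [ 0.0002 -0.0001 -0.0016] t [-0.001   0.      0.0171]
```

No contact force beyond the weight. I lower gently past the nose, 1 mm per row.

{"op": "arm_command", "data": {"motion": [[[0,0,0,0,0,0.004,-1],[0,0,0,0,0,0.008,-1],[0,0,0,0,0,0.012,-1],[0,0,0,0,0,0.016,-1],[0,0,0,0,0,0.016,-1]]]}}

```text
time: 10.85
tool_pos: [0.5686, -0.0881, 0.0955]
tool_rot: [3.141, -0.0, 0.261]
contact_force: [-0.4, -0.4, -1.6]
opening: 0.0158
```

{"op": "arm_command", "data": {"motion": [[[0,0,0,0,0,0.003,-1],[0,0,0,0,0,0.006,-1],[0,0,0,0,0,0.009,-1],[0,0,0,0,0,0.009,-1]]]}}

```text
time: 11.25
tool_pos: [0.5686, -0.088, 0.0928]
tool_rot: [3.141, -0.0, 0.261]
contact_force: [-0.3, 0.4, -1.8]
opening: 0.0156
```

{"op": "arm_command", "data": {"motion": [[[0,0,0,0,0,0.003,-1],[0,0,0,0,0,0.006,-1],[0,0,0,0,0,0.009,-1],[0,0,0,0,0,0.009,-1]]]}}

```text
time: 11.65
tool_pos: [0.5687, -0.088, 0.0901]
tool_rot: [3.141, -0.0, 0.261]
contact_force: [-0.7, -0.2, -2.3]
opening: 0.0158
```

{"op": "arm_command", "data": {"motion": [[[0,0,0,0,0,0.003,-1],[0,0,0,0,0,0.006,-1],[0,0,0,0,0,0.009,-1],[0,0,0,0,0,0.009,-1]]]}}

```text
time: 12.05
tool_pos: [0.5686, -0.088, 0.0874]
tool_rot: [3.141, -0.0, 0.261]
contact_force: [0.3, 0.4, -2.8]
opening: 0.0161
```

The hub's underside is at about 78 mm, below the square's top, with no push-back, so the square has entered. I continue down to the seat (expected TCP z ≈ 0.073).

{"op": "arm_command", "data": {"motion": [[[0,0,0,0,0,0.004,-1],[0,0,0,0,0,0.008,-1],[0,0,0,0,0,0.012,-1],[0,0,0,0,0,0.016,-1],[0,0,0,0,0,0.02,-1],[0,0,0,0,0,0.024,-1],[0,0,0,0,0,0.024,-1]]]}}

```text
time: 12.75
tool_pos: [0.5686, -0.088, 0.0801]
tool_rot: [3.141, -0.0, 0.261]
contact_force: [-0.0, -0.4, -1.3]
opening: 0.0158
```

{"op": "arm_command", "data": {"motion": [[[0,0,0,0,0,0.004,-1],[0,0,0,0,0,0.008,-1],[0,0,0,0,0,0.012,-1],[0,0,0,0,0,0.016,-1],[0,0,0,0,0,0.016,-1]]]}}

```text
time: 13.25
tool_pos: [0.5686, -0.088, 0.0753]
tool_rot: [3.141, -0.0, 0.261]
contact_force: [0.8, 0.3, -2.0]
opening: 0.0156
```

{"op": "arm_command", "data": {"motion": [[[0,0,0,0,0,0.0015,-1],[0,0,0,0,0,0.003,-1],[0,0,0,0,0,0.0045,-1],[0,0,0,0,0,0.0045,-1]]]}}

```text
time: 13.65
tool_pos: [0.5687, -0.0881, 0.0741]
tool_rot: [3.141, -0.0, 0.261]
contact_force: [-0.6, 0.4, -2.5]
opening: 0.0156
```

{"op": "arm_command", "data": {"motion": [[[0,0,0,0,0,0.0015,-1],[0,0,0,0,0,0.003,-1],[0,0,0,0,0,0.003,-1]]]}}

```text
time: 13.95
tool_pos: [0.5687, -0.0881, 0.0733]
tool_rot: [3.141, -0.001, 0.261]
contact_force: [-0.3, -0.9, -0.9]
opening: 0.0155
```

{"op": "arm_command", "data": {"motion": [[[0,0,0,0,0,0.0015,-1],[0,0,0,0,0,0.003,-1],[0,0,0,0,0,0.003,-1]]]}}

```text
time: 14.25
tool_pos: [0.5688, -0.0881, 0.0729]
tool_rot: [3.141, -0.001, 0.261]
contact_force: [-2.2, 1.7, 4.4]
opening: 0.0159
```

```bash
python3 - <<'E'
from h import *
o=robot.observe();print(o['contact_force'],o['torque'],o['tool_pos'])
E
```

```text
[-2.21363551  1.71963337  4.4321228 ] [-0.03063542  0.4624401  -0.06084727] [ 0.56884284 -0.08807823  0.07294681]
```

Contact at TCP z 0.0729, as predicted, with a light 7 N: the handle is home. I turn it +5.2° to the plate's direction (20.2°), slowly.

{"op": "arm_command", "data": {"motion": [[[0,0,-0.01,0,0,0,-1],[0,0,-0.02,0,0,0,-1],[0,0,-0.03,0,0,0,-1],[0,0,-0.04,0,0,0,-1],[0,0,-0.05,0,0,0,-1],[0,0,-0.058,0,0,0,-1],[0,0,-0.058,0,0,0,-1]]]}}

```text
time: 14.95
tool_pos: [0.5692, -0.0885, 0.0729]
tool_rot: [3.14, -0.001, 0.353]
contact_force: [-1.4, -0.4, 4.8]
opening: 0.016
```

```bash
python3 - <<'E'
from h import *
o=robot.observe();print(o['contact_force'],o['torque'],o['opening'])
rel([.5683,-.0881,.073],20.2)
d=snap('wrist','w9');P=cloud(d);tc,r=pose();L=r.inv().apply(P.reshape(-1,3)-tc).reshape(400,640,3)
m=(np.abs(L[...,1])<.02)&(np.abs(L[...,0])<.06)&(P[...,2]>.122)&(P[...,2]<.136)
q=P[m]; print(m.sum(),np.median(q[:,2]),cv2.minAreaRect(q[:,:2].astype(np.float32)*1000))
for tag in('top','side'):
    d=snap(tag,tag+'9');P=cloud(d)
    m=(P[...,2]>.01)&(P[...,2]<.019)&(np.hypot(P[...,0]-.568,P[...,1]+.089)<.14)
    print(tag,cv2.minAreaRect(P[m][:,:2].astype(np.float32)*1000))
E
```

```text
[-1.37284769 -0.41749454  4.80098909] [-0.29146197  0.32132314 -0.02089036] 0.01603024245431242
now [ 0.5692 -0.0885  0.0729] [ 1.799e+02 -9.000e-02  2.023e+01] w [ 0.0011 -0.0009  0.0003] t [-0.0025 -0.0023 -0.0004]
5971 0.12869543537575948 ((570.7477416992188, -90.48822021484375), (87.00416564941406, 39.13945770263672), 33.31608581542969)
top ((569.7442016601562, -90.51385498046875), (239.6173553466797, 129.79647827148438), 20.219066619873047)
side ((564.7070922851562, -88.81722259521484), (240.76527404785156, 132.49632263183594), 20.02762222290039)
```

View pics/w9.png

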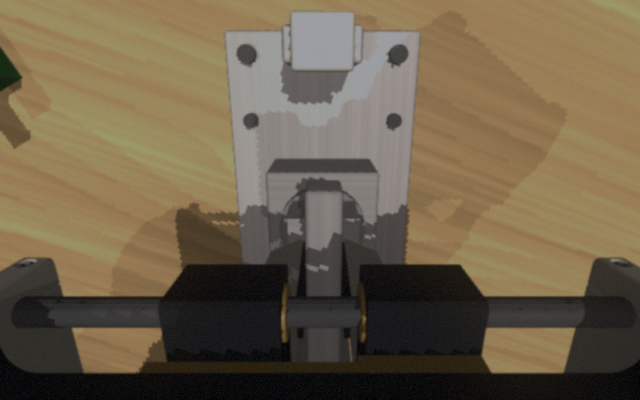

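The picture shows the bar at (322,190–360), parallel to the plate edges and centred on the seat. The bar top is at 128.7 mm (the camera reads about 1 mm low), and yaw is 20.23° against a plate angle of 20.2°. I release.

{"op": "arm_command", "data": {"motion": [[[0,0,0,0,0,0,-0.6],[0,0,0,0,0,0,-0.5],[0,0,0,0,0,0,-0.3],[0,0,0,0,0,0,0],[0,0,0,0,0,0,0.2],[0,0,0,0,0,0,0.2],[0,0,0,0,0,0,0.2]]]}}

```text
time: 15.8
tool_pos: [0.5688, -0.0881, 0.0724]
tool_rot: [3.141, -0.001, 0.352]
contact_force: [-0.0, -0.0, 0.3]
opening: 0.0543
```

{"op": "arm_command", "data": {"motion": [[[0,0,0,0,0,-0.03,0.2],[0,0,0,0,0,-0.1,0.2],[0,0,0,0,0,-0.2,0.2],[0,0,0,0,0,-0.33,0.2],[0,0,0,0,0,-0.4,0.2],[0,0,0,0,0,-0.4,0.2]]]}}

```text
time: 16.4
tool_pos: [0.5707, -0.0886, 0.1969]
tool_rot: [3.136, -0.007, 0.352]
contact_force: [-0.2, 0.3, -0.0]
opening: 0.0553
```

```bash
python3 - <<'E'
from h import *
o=robot.observe();print(o['contact_force'],o['tool_pos'],o['opening'])
d=snap('wrist','w10');P=cloud(d);tc,r=pose();L=r.inv().apply(P.reshape(-1,3)-tc).reshape(400,640,3)
m=(np.abs(L[...,1])<.03)&(np.abs(L[...,0])<.07)&(P[...,2]>.122)&(P[...,2]<.136)
q=P[m]; print(m.sum(),np.median(q[:,2]),cv2.minAreaRect(q[:,:2].astype(np.float32)*1000))
m=(P[...,2]>.01)&(P[...,2]<.019); m[260:]=0
vu=np.argwhere(m)
print(cv2.minAreaRect(P[m][:,:2].astype(np.float32)*1000))
snap('side','s10')
E
```

```text
[-0.17003899  0.30055989 -0.03267227] [ 0.57065784 -0.08856147  0.19688462] 0.05532829099394411
2214 0.12863548662232915 ((568.4678955078125, -89.40937042236328), (89.29923248291016, 15.949892044067383), 20.71967315673828)
((524.0386962890625, 48.811920166015625), (233.4344024658203, 422.4695129394531), 19.446380615234375)
```

View pics/w10.png

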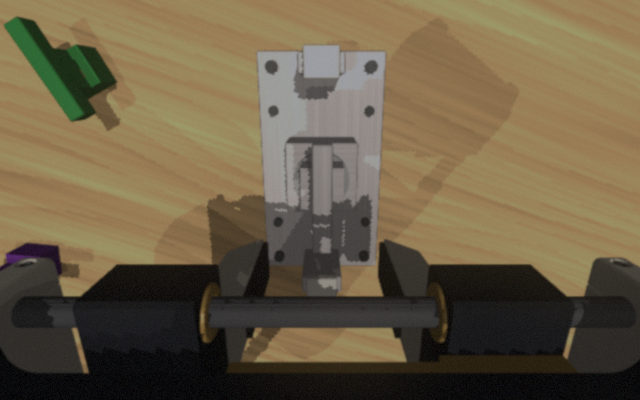

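View pics/s10.png

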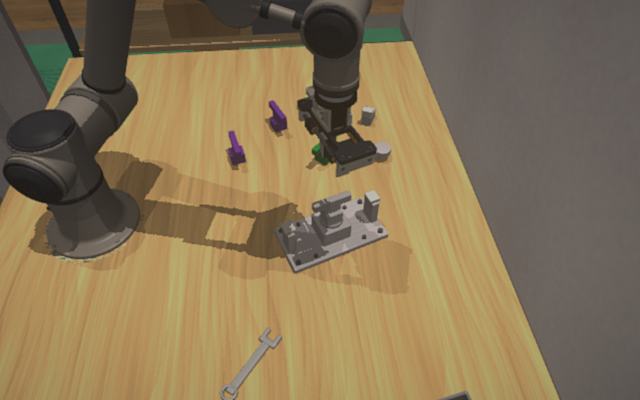

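The handle stands home and free: bar at 20.7° against the plate's 20.2°, centre (0.5685,-0.0894), bar top unchanged at 128.6 mm. I hand in.

{"op": "arm_command", "data": {"motion": [[[0,0,0,0,0,0,0.2],[0,0,0,0,0,0,0.2],[0,0,0,0,0,0,0.2]]]}}

```text
time: 16.8
tool_pos: [0.5682, -0.0879, 0.1914]
tool_rot: [-3.141, 0.001, 0.352]
contact_force: [-0.0, 0.4, -0.5]
opening: 0.0547
```

```bash
python3 -c "
from h import *
print(robot.observe()['time']); print(robot.hand_in())"
```

```text
16.8
the job is handed in; nothing more can be done
None
```

The silver T-handle is fitted on the spindle, down on its seat, with its bar in line with the base plate. It was handed in at 16.8 s with the gripper open and clear.

**What I did**
- **Spindle angle:** I measured it with the wrist camera (square at 15.1°). The handle then dropped on directly at that angle, so no turning search was needed.
- **Seating:** it came to rest at TCP height 0.0729 m, against 0.073 m expected. The measured upward force was about 4–5 N, roughly 7 N of pressing once the handle's weight is counted.
- **Turning and release:** I turned it about 5° while home, let go and lifted away.

**Last checks**
- **Alignment:** after release the bar measured 20.7°, against 20.0–20.2° for the plate. The tool had read 20.2°, so the two readings disagree by about 0.5°.
- **Home:** the bar centre is within 1 mm of the seat axis. The bar top read 128.6 mm against 130 mm nominal. The wrist camera also read the seat about 1 mm low, and the reading did not change on release.
- **Bystanders:** none of the moves came near them, and the last pictures show nothing out of place.

**What disagreed**
- **First grasp missed:** the fingers actually end about 34.5 mm behind the reported TCP, as both the wrist and side depth views show. The jaws shut just above the bar without touching it. I corrected for that, and the second grasp held (15.8 mm opening).

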